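# Find the tired leaf spring by pressing

## Robot

A 7-joint arm with a two-finger parallel gripper is mounted at the origin on a cart in front of the work surface, level with it; the furniture and walls round the work are solid. World frame = base frame: x ahead of the robot, y to its left, z up, the work surface at z = 0. Lengths are in m, angles in rad, forces in N, time in s.
With the tool pointing down it reaches from about 0.4 to 0.925 m from the base axis. Payload 5.6 kg.
Tool frame: the origin (TCP) lies at the very end of the fingers, on their centre line; the grasp point (between the pads) lies 19 mm behind it; z points along the fingers, y is the line along which they close (so a half turn about z gives the same grasp; the last joint's range is limited). The gripper opens to 85 mm and grips with 20 to 120 N. Pads are 22 mm wide; open, the fingers measure 114 mm over their backs; the gripper's body (76 mm by 85 mm) begins 54 mm behind the grasp point. The pads swing forward as they close: fully open they stand 13 mm farther back than shut.
Start: joints at [-1.287, 0.468, -0.012, 1.603, 0.006, 1.071, -0.056], TCP at [0.209, 0.616, 0.231] pointing down, gripper open.
Joint ranges: [-2.53, 2.53], [-0.31, 2.02], [-1.57, 1.55], [0.28, 2.44], [-1.29, 4.43], [0.15, 1.84], [-2.92, 2.92]. Speed limits (rad/s): [2.57, 2.57, 3.14, 3.14, 3.14, 3.14, 3.14].

## Interface

Orientations are given as a unit quaternion [w, x, y, z].
In Python, from cell import r gives the robot as it stands. The module is installed in compiled form; this text tells all that it offers.
- The arm moves only by the shell command python3 -m handwheel 'ROWS' [FORCE]. ROWS is JSON, a list of rows, each a list of 7 numbers: the turn, a rotation vector about the world's x, y, z in rad, then the shift along the world's x, y, z in cm, then the closure, from 0 (fully open) to 1 (shut). In form: [[wx, wy, wz, x, y, z, fingers], ...]. A call has 1 to 8 rows; each row is the pose to reach, as a shift and turn from the pose commanded when the call began; what a row does not reach only later rows make up. A row lasts 1/10 s, in which the tool goes at most 50 mm and 8.59 degrees, less where a joint would pass 70% of its speed; a pose out of reach is approached as far as the arm can. A call with a gripper value outside its range is refused whole. The fingers move at their own pace and stop on an object; FORCE is the grip in N (left out, the last holds). Time passes only in rows, so rows that repeat a pose let the fingers close. It gives the time, the measured TCP pose, the force, the opening and the grip force at its end, in the units of the state.
- r.get_state(): the state, without advancing time (a new reading comes with each control period).
- r.read_camera(name): name is "side" or "top" or "wrist"; returns the picture (420x560x3 uint8, blue, green, red); there is no depth.
- r.camera_params(name): a dict with "intrinsics" (3x3 intrinsics, pixels), "position" and "rotation" of the camera in the world. Camera axes: x right, y down, z forward; pixel columns grow to the right and rows downward; lengths in m; the calibration is good to about 2 mm. A picture is of the moment at which its call begins: read the wrist's pose just before it. camera_params takes no time and is no camera call; for the wrist camera it gives the pose at the moment of the call.
- r.sign_off(): hands the job in; it is judged then, once.
Trained networks look in the newest picture that a camera, given by its name, has taken for a name from the list of things; names that differ only in an ending like _2 or _b are one class to them, and where a whole thing is asked for, a point or a joint stands for the part that bears it (a point fixed in the world has none). Each returns a list of dicts, best first, with "conf" (0 to 1); they miss things now and then, are a little off and sometimes report something else, mostly with a low value. They report only what shows in the picture. A call takes as long as a camera call. They do not tell look-alikes from the thing itself.
- r.find_in(thing, camera): "centre" ([row, column] in pixels, amid what is visible of it).
- r.regions_of(thing, camera): "pixels" (420x560 bool, what is visible of it) and "centre" ([row, column] in pixels, amid what is visible of it).
- r.tip_of(thing, camera): "centre" ([row, column] in pixels: a listed point, or the origin of a listed thing).
The state is a dict: "time_s": time; "joints": joint angles; "dq": joint speeds; "tau": joint torques, N m; "ee_pos": TCP position; "orientation": TCP orientation; "force": force on the tool from outside, world axes, zero at the start; "wrist_torque": the same for the moment, N m; "finger_gap": opening from 0.0 (shut) to 1.0 (fully open); "grip_force": force on a finger pad.
Only numpy, scipy, OpenCV 4.12 (cv2) and the standard library are available. Lean on these libraries where they do the work, as an engineer would, in place of code of your own. Each camera call takes 0.05 s, during which the arm holds its last target. There are 200 camera calls.

## Task

Three spare leaf springs for the sandwich press are clamped in test blocks; one has gone soft. Working from left to right as the robot sees them, press the pad on each free tip gently down onto its stop for a moment, never with more than 18 N, and feel how hard the leaf pushes back. Then stand the pepper shaker upright on the middle of the pad of the softest leaf to mark it and let go, leaving the honey jar, the creamer and the jam jar where they are.

Things in the scene. Friction and masses are not known exactly. Their poses are not given: they have to be found in the camera images.
- unit_a: One of three look-alike test blocks fixed side by side: grey base plate 200 x 60 x 8 mm, origin at the centre of its underside, x along it from the near end to the aluminium clamp at the far end (67 mm high). The clamp holds a 26 mm wide leaf spring that reaches level towards -x, 50 mm up, its tip pad over a stop post. Blocks swap places between starts; letters say nothing of stiffness.
- pad_a (a point): Square pressing pad, a flat grey plate 40 x 40 x 3 mm on a dark rubber cushion, on the free tip of this block's leaf; this point is the centre of its top face, 60 mm above the worktop when free (block frame: x -50, y 0, z 60 mm). The leaf takes it down 14 mm to the stop; the cushion gives another 1 mm per 3.5 N.
- leaf_a: The leaf spring of this block with its tip pad: steel strip 26 mm wide, 2 mm thick, 105 mm from its bending point to the free end; origin at the bending point, on the middle of the strip (block frame: x 35, y 0, z 50 mm), x back towards the clamp.
- bend_a (a joint): Bend of this block's leaf: 0 free and level, 0.165 rad on the stop (tip 14 mm down). Springs back by itself. Pad and bending point are 85 mm apart. Just at the stop two leaves push back with about 8 N, the tired one with about 3 N; part-way down in proportion. The shaker's weight sinks the tired one about 3 mm, the others under 1 mm.
- unit_b: One of three look-alike test blocks fixed side by side: grey base plate 200 x 60 x 8 mm, origin at the centre of its underside, x along it from the near end to the aluminium clamp at the far end (67 mm high). The clamp holds a 26 mm wide leaf spring that reaches level towards -x, 50 mm up, its tip pad over a stop post. Blocks swap places between starts; letters say nothing of stiffness.
- pad_b (a point): Square pressing pad, a flat grey plate 40 x 40 x 3 mm on a dark rubber cushion, on the free tip of this block's leaf; this point is the centre of its top face, 60 mm above the worktop when free (block frame: x -50, y 0, z 60 mm). The leaf takes it down 14 mm to the stop; the cushion gives another 1 mm per 3.5 N.
- leaf_b: The leaf spring of this block with its tip pad: steel strip 26 mm wide, 2 mm thick, 105 mm from its bending point to the free end; origin at the bending point, on the middle of the strip (block frame: x 35, y 0, z 50 mm), x back towards the clamp.
- bend_b (a joint): Bend of this block's leaf: 0 free and level, 0.165 rad on the stop (tip 14 mm down). Springs back by itself. Pad and bending point are 85 mm apart. Just at the stop two leaves push back with about 8 N, the tired one with about 3 N; part-way down in proportion. The shaker's weight sinks the tired one about 3 mm, the others under 1 mm.
- unit_c: One of three look-alike test blocks fixed side by side: grey base plate 200 x 60 x 8 mm, origin at the centre of its underside, x along it from the near end to the aluminium clamp at the far end (67 mm high). The clamp holds a 26 mm wide leaf spring that reaches level towards -x, 50 mm up, its tip pad over a stop post. Blocks swap places between starts; letters say nothing of stiffness.
- pad_c (a point): Square pressing pad, a flat grey plate 40 x 40 x 3 mm on a dark rubber cushion, on the free tip of this block's leaf; this point is the centre of its top face, 60 mm above the worktop when free (block frame: x -50, y 0, z 60 mm). The leaf takes it down 14 mm to the stop; the cushion gives another 1 mm per 3.5 N.
- leaf_c: The leaf spring of this block with its tip pad: steel strip 26 mm wide, 2 mm thick, 105 mm from its bending point to the free end; origin at the bending point, on the middle of the strip (block frame: x 35, y 0, z 50 mm), x back towards the clamp.
- bend_c (a joint): Bend of this block's leaf: 0 free and level, 0.165 rad on the stop (tip 14 mm down). Springs back by itself. Pad and bending point are 85 mm apart. Just at the stop two leaves push back with about 8 N, the tired one with about 3 N; part-way down in proportion. The shaker's weight sinks the tired one about 3 mm, the others under 1 mm.
- pepper: Pepper shaker, glass with a dark domed cap, 37 mm across, 69 mm tall, 60 g, standing loose on the worktop to the left of the blocks; origin at the centre of its underside, z up.
- honey: Bystander: honey jar with a red cap, 55 x 59 x 85 mm, origin at the centre of its underside; loose, leave alone.
- cream_jug: Bystander: striped creamer, 74 x 93 x 82 mm, origin at the centre of its underside; loose, leave alone.
- jam: Bystander: jam jar with a red cap, 61 mm across, 75 mm tall, origin at the centre of its underside; loose, leave alone.
Things that resemble listed ones, but are neither listed nor needed, are in the scene too. Leave any green look-alike of the unit_c alone.

How it is judged:
By the outcome, as a careful person would: the job done as asked, in the order asked, and still so for the second after the job is handed in, with the robot touching nothing.
It also fails if it takes over 72 s, if anything falls off the work surface, if the arm or the gripper's body presses on something with over 40 N, if the wrist force passes 120 N, or if a joint passes its speed limit or range.

## Working session

There is one attempt and no reset: what is moved stays moved. The work goes in short steps, Python scripts to look and compute and a shell command to move; the robot and the scene stay as the last step left them, time stands still between calls to the robot, and variables do not carry over. Pictures are saved under pics/ and viewed, at most 10 in all, crops included, and the job is handed in when it is done.

```bash
mkdir -p pics; cat > h.py <<'E'
import numpy as np, cv2
from cell import r
def ray(cam,px):
    p=r.camera_params(cam); K=np.array(p["intrinsics"]); R=np.array(p["rotation"]); 
    d=R@np.linalg.inv(K)@np.array([px[1],px[0],1.]); return np.array(p["position"]),d
def at(cam,px,z):
    o,d=ray(cam,px); return o+d*(z-o[2])/d[2]
def tri(c1,p1,c2,p2):
    A=[];b=[]
    for c,p in((c1,p1),(c2,p2)):
        o,d=ray(c,p); d=d/np.linalg.norm(d); M=np.eye(3)-np.outer(d,d); A.append(M); b.append(M@o)
    return np.linalg.lstsq(np.vstack(A),np.hstack(b),rcond=None)[0]
E
python3 - <<'E'
from h import *
np.set_printoptions(precision=3,suppress=True)
s=r.get_state(); print(s["time_s"],s["ee_pos"],s["orientation"],s["force"])
ims=[]
for c in("top","side"):
    im=r.read_camera(c); cv2.imwrite(f"pics/{c}0.png",im)
    p=r.camera_params(c);print(c,p["position"],p["rotation"])
    for t in("pad_a","pepper","unit_a"):
        z={"pad_a":.06,"pepper":0,"unit_a":0}[t]
        for d in r.tip_of(t,c): print(c,t,round(d["conf"],2),np.round(d["centre"]),at(c,d["centre"],z))
E
```

```text
0.0 [0.209 0.615 0.23 ] [-0.     0.163  0.987 -0.001] [-0.192 -0.261 -0.876]
top [ 0.304 -0.059  1.258] [ 0.06  -0.697  0.713 -0.053]Traceback (most recent call last):
  File "<stdin>", line 10, in <module>
  File "h.py", line 7, in at
    o,d=ray(cam,px); return o+d*(z-o[2])/d[2]
        ~~~^^^^^^^^
  File "h.py", line 5, in ray
    d=R@np.linalg.inv(K)@np.array([px[1],px[0],1.]); return np.array(p["position"]),d
      ~^~~~~~~~~~~~~~~~~
ValueError: matmul: Input operand 1 has a mismatch in its core dimension 0, with gufunc signature (n?,k),(k,m?)->(n?,m?) (size 3 is different from 4)
```

View pics/top0.png

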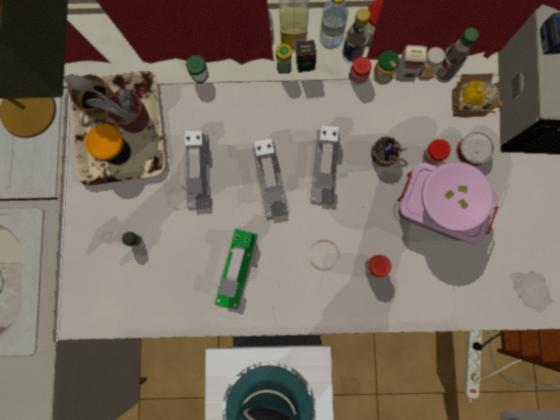

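```bash
sed -i 's/R=np.array(p\["rotation"\]);/R=rot(p["rotation"]);/; 2a from scipy.spatial.transform import Rotation\ndef rot(q): return Rotation.from_quat(np.roll(q,-1)).as_matrix() if np.size(q)==4 else np.array(q)' h.py
python3 - <<'E'
from h import *
np.set_printoptions(precision=3,suppress=True)
for c in("top","side"):
    im=r.read_camera(c); cv2.imwrite(f"pics/{c}0.png",im)
    p=r.camera_params(c);print(c,p["position"],p["rotation"])
    for t in("pad_a","pepper","unit_a"):
        z={"pad_a":.06,"pepper":0,"unit_a":0}[t]
        for d in r.tip_of(t,c): print(c,t,round(d["conf"],2),np.round(d["centre"]),at(c,d["centre"],z))
E
```

```text
top [ 0.304 -0.059  1.258] [ 0.06  -0.697  0.713 -0.053]
top pad_a 0.6 [179. 327.] [ 0.57 -0.16  0.06]
top pad_a 0.54 [183. 195.] [0.566 0.175 0.06 ]
top pad_a 0.49 [291. 231.] [0.296 0.086 0.06 ]
top pepper 0.74 [240. 134.] [0.431 0.347 0.   ]
top unit_a 0.89 [267. 234.] [0.356 0.084 0.   ]
top unit_a 0.71 [177. 271.] [ 0.592 -0.016  0.   ]
top unit_a 0.66 [240. 132.] [0.433 0.351 0.   ]
top unit_a 0.65 [172. 200.] [0.611 0.175 0.   ]
top unit_a 0.35 [151. 330.] [ 0.659 -0.175  0.   ]
side [ 0.121 -1.207  0.89 ] [-0.463  0.872 -0.138  0.077]
side pad_a 0.6 [163. 265.] [0.554 0.191 0.06 ]
side pad_a 0.56 [194. 278.] [ 0.537 -0.005  0.06 ]
side pad_a 0.56 [219. 308.] [ 0.575 -0.154  0.06 ]
side pad_a 0.38 [190. 196.] [0.302 0.092 0.06 ]
side pepper 0.66 [162. 223.] [0.444 0.348 0.   ]
side unit_a 0.91 [208. 290.] [ 0.577 -0.003 -0.   ]
side unit_a 0.9 [209. 211.] [0.339 0.066 0.   ]
side unit_a 0.85 [233. 321.] [ 0.621 -0.153  0.   ]
side unit_a 0.75 [180. 281.] [0.606 0.167 0.   ]
```

View pics/side0.png

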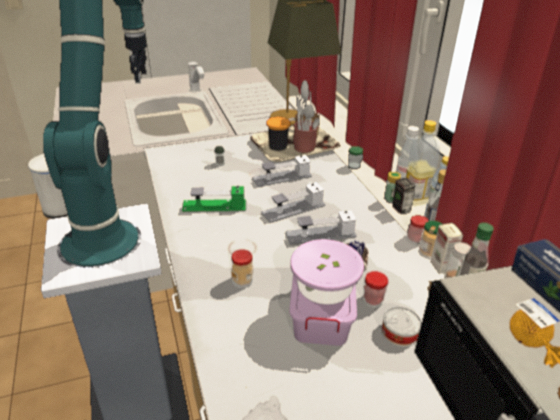

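```bash
python3 - <<'E'
from h import *
im=cv2.imread("pics/top0.png")
c=im[120:260,110:350]; cv2.imwrite("pics/crop1.png",cv2.resize(c,None,fx=3.3,fy=3.3,interpolation=cv2.INTER_CUBIC))
np.set_printoptions(precision=3,suppress=True)
print(r.get_state()["joints"])
print("L",tri("top",(183,195),"side",(163,265)),"R",tri("top",(179,327),"side",(219,308)))
print("base yaw check", Rotation.from_quat([.163,.987,0,0]).as_matrix())
E
```

```text
[-1.287  0.468 -0.012  1.603  0.006  1.071 -0.056]
L [0.557 0.174 0.071] R [ 0.571 -0.16   0.066]
base yaw check [[-0.947  0.322  0.   ]
 [ 0.322  0.947  0.   ]
 [ 0.     0.    -1.   ]]
```

View pics/crop1.png

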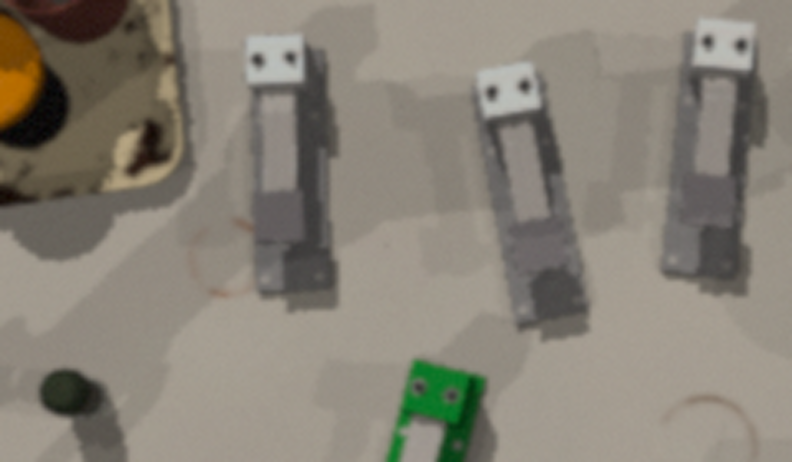

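```bash
python3 - <<'E'
from h import *
np.set_printoptions(precision=3,suppress=True)
f=lambda u,v:(120+v/3.3,110+u/3.3)
for n,p,c in(("L",(278,215),(275,60)),("M",(540,243),(508,90)),("R",(709,200),(725,45))):
    P=at("top",f(*p),.06);C=at("top",f(*c),.067); print(n,P,C,np.degrees(np.arctan2(*(C-P)[1::-1])))
print("pep",at("top",f(66,390),.066), tri("top",(240,134),"side",(162,223)))
s=r.get_state();p=r.camera_params("wrist");print(s["ee_pos"],p["position"],rot(p["rotation"]),p["intrinsics"])
E
```

```text
L [0.562 0.177 0.06 ] [0.683 0.179 0.067] 0.93681893269373
M [ 0.535 -0.024  0.06 ] [ 0.655 -0.002  0.067] 10.60419508738286
R [ 0.566 -0.155  0.06 ] [ 0.687 -0.171  0.067] -7.576123009442085
pep [0.429 0.335 0.066] [0.437 0.345 0.002]
[0.209 0.616 0.231] [0.146 0.637 0.374] [[ 0.322  0.914  0.248]
 [ 0.947 -0.311 -0.083]
 [ 0.001  0.262 -0.965]] [[359.337   0.    278.506]
 [  0.    359.337 209.098]
 [  0.      0.      1.   ]]
```

```bash
python3 -m handwheel '[[0,0,0.1,4,-5,0,1],[0,0,0.2,8,-10,0,1],[0,0,0.3,11,-14,0,1],[0,0,0.328,14,-18,0,1],[0,0,0.328,17,-22,0,1],[0,0,0.328,20,-26,0,1],[0,0,0.328,23,-30,0,1],[0,0,0.328,26,-34,0,1]]' 40; python3 -m handwheel '[[0,0,0,3,-4,-2,1],[0,0,0,6,-7,-4,1],[0,0,0,8,-10,-7,1],[0,0,0,8,-10,-9,1],[0,0,0,8,-10,-9,1],[0,0,0,8,-10,-9,1],[0,0,0,8,-10,-9,1]]'
python3 - <<'E'
from h import *
np.set_printoptions(precision=4,suppress=True)
s=r.get_state();print(s["ee_pos"],s["orientation"],s["force"])
im=r.read_camera("wrist");cv2.imwrite("pics/w1.png",im)
for d in r.tip_of("pad_a","wrist"): print(d["conf"],d["centre"],at("wrist",d["centre"],.06))
E
```

```text
time_s: 1.3
ee_pos: [0.4529, 0.2963, 0.2317]
orientation: [0.0, -0.001, 1.0, 0.0]
force: [0.8, 0.5, 0.6]
finger_gap: 0.003
grip_force: 0.0
time_s: 2.0
ee_pos: [0.5322, 0.1997, 0.1427]
orientation: [0.001, -0.002, 1.0, 0.001]
force: [-0.3, -0.4, 0.2]
finger_gap: 0.002
grip_force: 0.0
[0.5322 0.1997 0.1427] [ 0.001  -0.0016  1.      0.0008] [-0.2867 -0.3801  0.2214]
0.56 [259.3, 246.4] [0.5621 0.1783 0.06  ]
```

View pics/w1.png

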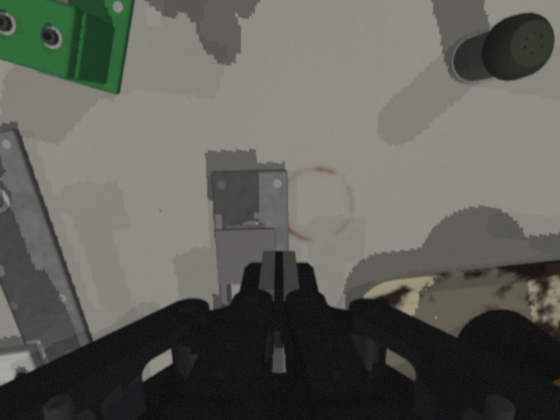

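```bash
python3 -m handwheel '[[0,0,0,1.5,-1,-3,1],[0,0,0,3,-2.2,-6,1],[0,0,0,3,-2.2,-7.2,1],[0,0,0,3,-2.2,-7.2,1],[0,0,0,3,-2.2,-7.2,1],[0,0,0,3,-2.2,-7.2,1]]'; python3 -m handwheel '[[0,0,0,0,0,-0.5,1],[0,0,0,0,0,-1,1],[0,0,0,0,0,-1.5,1],[0,0,0,0,0,-1.8,1],[0,0,0,0,0,-2,1],[0,0,0,0,0,-2,1],[0,0,0,0,0,-2,1],[0,0,0,0,0,-2,1]]'
```

```text
time_s: 2.7
ee_pos: [0.5622, 0.1775, 0.0709]
orientation: [0.001, -0.001, 1.0, 0.001]
force: [1.0, 0.5, -0.3]
finger_gap: -0.0
grip_force: 0.0
time_s: 3.5
ee_pos: [0.5618, 0.1764, 0.0495]
orientation: [-0.0, -0.001, 1.0, 0.0]
force: [-0.3, 1.1, 1.8]
finger_gap: 0.003
grip_force: 1.3
```

```bash
python3 -m handwheel '[[0,0,0,0,0,-0.2,1],[0,0,0,0,0,-0.35,1],[0,0,0,0,0,-0.4,1],[0,0,0,0,0,-0.4,1],[0,0,0,0,0,-0.4,1],[0,0,0,0,0,-0.4,1]]';  python3 -m handwheel '[[0,0,0,0,0,-0.05,1],[0,0,0,0,0,-0.1,1],[0,0,0,0,0,-0.1,1],[0,0,0,0,0,-0.1,1]]'
```

```text
time_s: 4.1
ee_pos: [0.562, 0.1763, 0.0456]
orientation: [0.0, -0.001, 1.0, 0.0]
force: [-2.6, 2.2, 6.0]
finger_gap: 0.002
grip_force: 2.8
time_s: 4.5
ee_pos: [0.5622, 0.1764, 0.045]
orientation: [0.0, -0.001, 1.0, 0.0]
force: [-1.5, 1.9, 7.6]
finger_gap: -0.001
grip_force: 3.9
```

```bash
python3 -m handwheel '[[0,0,0,0,0,3,1],[0,0,0,0,0,7,1],[0,0,0,-2,-4,9.5,1],[0,0,0,-4,-9,9.5,1],[0,0,0,-5.7,-14,9.5,1],[0,0,0,-5.7,-18,9.5,1],[0,0,0,-5.7,-18,9.5,1],[0,0,0,-5.7,-18,9.5,1]]'
cat > look.py <<'E'
from h import *
import sys
np.set_printoptions(precision=4,suppress=True)
s=r.get_state();print(s["time_s"],s["ee_pos"],s["force"])
im=r.read_camera("wrist");cv2.imwrite(f"pics/{sys.argv[1]}.png",im)
for d in r.tip_of(sys.argv[2],"wrist"): print(d["conf"],d["centre"],at("wrist",d["centre"],float(sys.argv[3])))
E
python3 look.py w2 pad_a .06
```

```text
time_s: 5.3
ee_pos: [0.5047, -0.006, 0.1392]
orientation: [0.0, 0.001, 1.0, -0.0]
force: [0.6, -0.1, -0.3]
finger_gap: -0.001
grip_force: 0.0
5.3 [ 0.5047 -0.006   0.1392] [ 0.5618 -0.1472 -0.2764]
0.93 [303.3, 64.4] [ 0.5657 -0.15    0.06  ]
0.91 [259.7, 253.1] [ 0.5333 -0.0198  0.06  ]
0.77 [294.9, 548.3] [0.5591 0.1815 0.06  ]
```

View pics/w2.png

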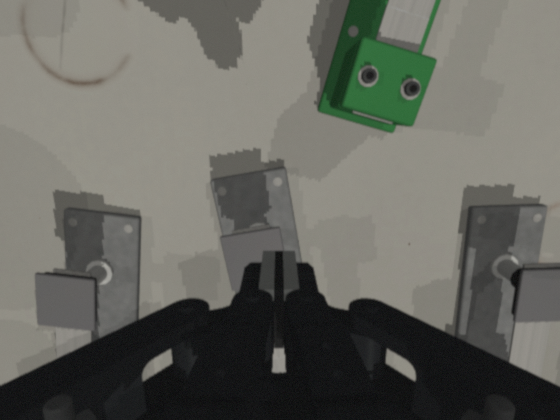

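```bash
python3 -m handwheel '[[0,0,0,1.5,-1,-3,1],[0,0,0,2.9,-1.5,-6,1],[0,0,0,2.9,-1.5,-6.9,1],[0,0,0,2.9,-1.5,-6.9,1],[0,0,0,2.9,-1.5,-6.9,1],[0,0,0,2.9,-1.5,-6.9,1]]'; python3 -m handwheel '[[0,0,0,0,0,-0.5,1],[0,0,0,0,0,-1,1],[0,0,0,0,0,-1.5,1],[0,0,0,0,0,-1.8,1],[0,0,0,0,0,-2,1],[0,0,0,0,0,-2,1],[0,0,0,0,0,-2,1],[0,0,0,0,0,-2,1]]'
```

```text
time_s: 6.0
ee_pos: [0.5343, -0.0182, 0.0715]
orientation: [0.001, -0.001, 1.0, 0.0]
force: [0.1, 0.1, -0.0]
finger_gap: -0.001
grip_force: 0.0
time_s: 6.8
ee_pos: [0.5338, -0.0189, 0.0505]
orientation: [-0.0, -0.001, 1.0, 0.0]
force: [-2.1, 0.4, 5.5]
finger_gap: -0.002
grip_force: 2.8
```

```bash
python3 -m handwheel '[[0,0,0,0,0,-0.2,1],[0,0,0,0,0,-0.35,1],[0,0,0,0,0,-0.45,1],[0,0,0,0,0,-0.45,1],[0,0,0,0,0,-0.45,1],[0,0,0,0,0,-0.45,1]]';  python3 -m handwheel '[[0,0,0,0,0,-0.05,1],[0,0,0,0,0,-0.1,1],[0,0,0,0,0,-0.1,1],[0,0,0,0,0,-0.1,1]]'
```

```text
time_s: 7.4
ee_pos: [0.534, -0.0189, 0.0463]
orientation: [0.0, -0.001, 1.0, 0.0]
force: [-2.3, 0.5, 7.7]
finger_gap: -0.002
grip_force: 3.9
time_s: 7.8
ee_pos: [0.5341, -0.0188, 0.0453]
orientation: [0.0, -0.001, 1.0, 0.0]
force: [-2.0, 1.5, 8.0]
finger_gap: -0.002
grip_force: 4.1
```

```bash
python3 -m handwheel '[[0,0,0,0,0,-0.05,1],[0,0,0,0,0,-0.1,1],[0,0,0,0,0,-0.1,1],[0,0,0,0,0,-0.1,1]]'; python3 -c "
from h import *
F=[]
for i in range(4): r.read_camera('top') if i else 0; F.append(r.get_state()['force'][2])
print(F)"
```

```text
time_s: 8.2
ee_pos: [0.5341, -0.0188, 0.0444]
orientation: [0.0, -0.001, 1.0, 0.0]
force: [-2.4, 1.2, 9.2]
finger_gap: 0.002
grip_force: 4.6
[np.float64(9.23824258915923), np.float64(9.261849808198265), np.float64(8.730688558306028), np.float64(8.93311247312411)]
```

```bash
python3 -m handwheel '[[0,0,0,0,0,-0.05,1],[0,0,0,0,0,-0.1,1],[0,0,0,0,0,-0.1,1],[0,0,0,0,0,-0.1,1]]'
```

```text
time_s: 8.75
ee_pos: [0.5342, -0.0188, 0.0437]
orientation: [0.0, -0.001, 1.0, 0.0]
force: [-3.2, 0.9, 11.7]
finger_gap: -0.004
grip_force: 5.8
```

```bash
python3 -m handwheel '[[0,0,0,0,0,-0.05,1],[0,0,0,0,0,-0.05,1],[0,0,0,0,0,-0.05,1],[0,0,0,0,0,-0.05,1]]'; python3 -m handwheel '[[0,0,0,0,0,3,1],[0,0,0,0,0,6,1],[0,0,0,1,-4,7,1],[0,0,0,2,-8,7,1],[0,0,0,3.2,-12,7,1],[0,0,0,3.2,-13.3,5,1],[0,0,0,3.2,-13.3,2.8,1],[0,0,0,3.2,-13.3,2.8,1]]';  python3 -m handwheel '[[0,0,0,0,0,0,1],[0,0,0,0,0,0,1]]'; python3 look.py w3 pad_a .06
```

```text
time_s: 9.15
ee_pos: [0.5343, -0.0188, 0.0434]
orientation: [0.0, -0.001, 1.0, 0.0]
force: [-3.3, 0.4, 12.3]
finger_gap: -0.002
grip_force: 6.4
time_s: 9.95
ee_pos: [0.5633, -0.1522, 0.0673]
orientation: [-0.003, 0.0, 1.0, 0.001]
force: [-0.9, 0.2, -1.3]
finger_gap: 0.003
grip_force: 0.0
time_s: 10.15
ee_pos: [0.5666, -0.1515, 0.0711]
orientation: [0.001, -0.001, 1.0, -0.0]
force: [0.2, 0.3, 0.8]
finger_gap: 0.001
grip_force: 0.0
10.15 [ 0.5666 -0.1515  0.0711] [0.2211 0.3449 0.7979]
0.79 [257.1, 275.3] [ 0.5648 -0.1528  0.06  ]
```

Over the right pad, centred within 2 mm; press.

```bash
python3 -m handwheel '[[0,0,0,0,0,-0.5,1],[0,0,0,0,0,-1,1],[0,0,0,0,0,-1.5,1],[0,0,0,0,0,-1.8,1],[0,0,0,0,0,-2,1],[0,0,0,0,0,-2,1],[0,0,0,0,0,-2,1],[0,0,0,0,0,-2,1]]';  python3 -m handwheel '[[0,0,0,0,0,-0.2,1],[0,0,0,0,0,-0.4,1],[0,0,0,0,0,-0.5,1],[0,0,0,0,0,-0.5,1],[0,0,0,0,0,-0.5,1]]'
```

```text
time_s: 11.05
ee_pos: [0.5659, -0.1517, 0.0506]
orientation: [-0.0, -0.001, 1.0, 0.0]
force: [-2.1, 1.3, 4.9]
finger_gap: -0.001
grip_force: 2.8
time_s: 11.55
ee_pos: [0.566, -0.1518, 0.0459]
orientation: [0.0, -0.001, 1.0, 0.0]
force: [-0.7, 1.1, 6.6]
finger_gap: -0.001
grip_force: 4.0
```

```bash
python3 -m handwheel '[[0,0,0,0,0,-0.1,1],[0,0,0,0,0,-0.15,1],[0,0,0,0,0,-0.15,1],[0,0,0,0,0,-0.15,1]]';  python3 -m handwheel '[[0,0,0,0,0,-0.05,1],[0,0,0,0,0,-0.1,1],[0,0,0,0,0,-0.1,1],[0,0,0,0,0,-0.1,1]]'
```

```text
time_s: 11.95
ee_pos: [0.5661, -0.1518, 0.0445]
orientation: [0.0, -0.001, 1.0, 0.0]
force: [-2.2, 1.8, 9.0]
finger_gap: -0.005
grip_force: 4.4
time_s: 12.35
ee_pos: [0.5662, -0.1518, 0.0438]
orientation: [0.0, -0.001, 1.0, 0.0]
force: [-3.3, 0.7, 9.8]
finger_gap: 0.002
grip_force: 5.5
```

```bash
python3 -m handwheel '[[0,0,0,0,0,-0.05,1],[0,0,0,0,0,-0.1,1],[0,0,0,0,0,-0.1,1],[0,0,0,0,0,-0.1,1]]'
```

```text
time_s: 12.75
ee_pos: [0.5663, -0.1519, 0.0431]
orientation: [0.0, -0.001, 1.0, 0.0]
force: [-3.4, 1.2, 13.0]
finger_gap: 0.003
grip_force: 6.6
```

```bash
python3 -m handwheel '[[0,0,0,0,0,4,1],[0,0,0,0,0,8,1],[0,0,0,-1,4,11,0.5],[0,0,0,-3,8,12,0],[0,0,0,-5,13,12,0],[0,0,0,-7,18,12,0],[0,0,0,-9,22.5,12,0],[0,0,0,-11,27,12,0]]';  python3 -m handwheel '[[0,0,0,-2,4.5,0,0],[0,0,0,-4,9,0,0],[0,0,0,-5.6,13,0,0],[0,0,0,-5.6,17,0,0],[0,0,0,-5.6,20.5,0,0],[0,0,0,-5.6,20.5,0,0],[0,0,0,-5.6,20.5,0,0]]'; python3 look.py w4 pepper .0
```

```text
time_s: 13.55
ee_pos: [0.4574, 0.1139, 0.1618]
orientation: [0.0, -0.0, 1.0, 0.0]
force: [1.4, 0.8, -0.0]
finger_gap: 0.991
grip_force: 0.0
time_s: 14.25
ee_pos: [0.402, 0.3175, 0.1612]
orientation: [-0.0, -0.001, 1.0, -0.0]
force: [-1.2, 0.3, -0.6]
finger_gap: 1.002
grip_force: 0.0
14.25 [0.402  0.3175 0.1612] [-1.2184  0.3115 -0.5807]
0.76 [218.3, 303.6] [0.4268 0.3382 0.    ]
```

View pics/w4.png

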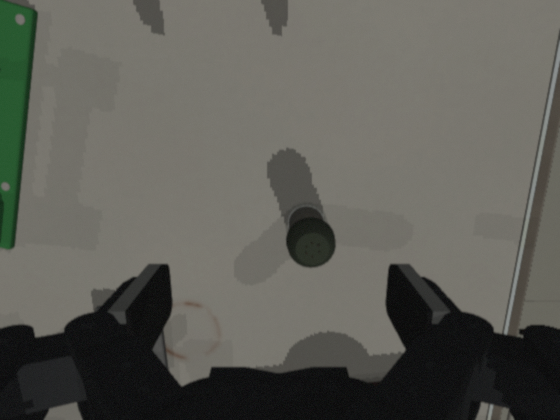

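```bash
python3 -c "
from h import *
print(at('wrist',(243,311),.06),at('wrist',(222,305),.0),r.get_state()['ee_pos'])"
```

```text
[0.42741943 0.33952308 0.06      ] [0.43017722 0.33950309 0.        ] [0.40251722 0.31590141 0.16137715]
```

```bash
python3 -m handwheel '[[0,0,0,2.7,2.3,-1,0],[0,0,0,2.7,2.3,-5,0],[0,0,0,2.7,2.3,-9,0],[0,0,0,2.7,2.3,-12,0],[0,0,0,2.7,2.3,-14.1,0],[0,0,0,2.7,2.3,-14.1,0],[0,0,0,2.7,2.3,-14.1,0]]' 30;  python3 -m handwheel '[[0,0,0,0,0,0,0.4],[0,0,0,0,0,0,0.6],[0,0,0,0,0,0,0.8],[0,0,0,0,0,0,0.8],[0,0,0,0,0,0,0.8],[0,0,0,0,0,0,0.8]]' 30; python3 -m handwheel '[[0,0,0,0,0,1,0.8],[0,0,0,0,0,3,0.8],[0,0,0,0,0,6,0.8],[0,0,0,0,0,9,0.8],[0,0,0,0,0,12,0.8],[0,0,0,0,0,12,0.8],[0,0,0,0,0,12,0.8]]'; python3 look.py w5 pad_a .06
```

```text
time_s: 15.05
ee_pos: [0.4299, 0.3393, 0.0211]
orientation: [-0.0, 0.0, 1.0, -0.0]
force: [0.1, 0.7, 0.1]
finger_gap: 0.999
grip_force: 0.0
time_s: 15.65
ee_pos: [0.4298, 0.3408, 0.0219]
orientation: [0.001, -0.001, 1.0, 0.0]
force: [-0.7, -1.3, 5.9]
finger_gap: 0.42
grip_force: 29.6
time_s: 16.35
ee_pos: [0.4296, 0.3406, 0.1419]
orientation: [0.001, -0.001, 1.0, 0.001]
force: [-1.1, 0.7, -0.6]
finger_gap: 0.425
grip_force: 30.1
16.35 [0.4296 0.3406 0.1419] [-1.0913  0.7227 -0.6188]
```

View pics/w5.png

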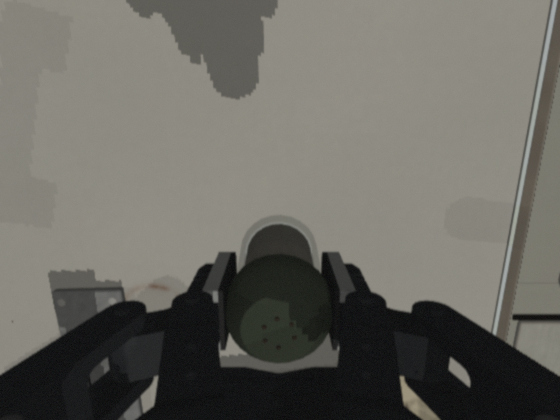

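```bash
python3 -c "
from h import *
print(at('wrist',(308,278),.172),at('wrist',(215,281),.121),r.get_state()['ee_pos'])"; python3 -m handwheel '[[0,0,0,3,-4,0,0.8],[0,0,0,6,-7.5,0,0.8],[0,0,0,9,-11,0,0.8],[0,0,0,11.5,-14,0,0.8],[0,0,0,13,-16.1,0,0.8],[0,0,0,13,-16.1,0,0.8],[0,0,0,13,-16.1,0,0.8],[0,0,0,13,-16.1,0,0.8]]'
python3 - <<'E'
from h import *
for c in("top","side"):
    im=r.read_camera(c);cv2.imwrite(f"pics/{c}1.png",im)
    for t,z in(("pepper",.12),("pad_a",.06)):
        print(c,t,[(round(d["conf"],2),np.round(d["centre"],1),at(c,d["centre"],z).round(3)) for d in r.tip_of(t,c)])
print(r.get_state()["ee_pos"])
a=cv2.imread("pics/side1.png")[110:260,200:360];b=cv2.imread("pics/top1.png")[110:260,130:290]
cv2.imwrite("pics/pl.png",cv2.resize(np.hstack([a,b]),None,fx=2.5,fy=2.5,interpolation=cv2.INTER_CUBIC))
E
```

```text
[0.42746141 0.33991287 0.172     ] [0.40881283 0.34124315 0.121     ] [0.42871041 0.33984592 0.14013766]
time_s: 17.25
ee_pos: [0.5581, 0.1807, 0.1399]
orientation: [-0.001, -0.002, 1.0, 0.0]
force: [0.1, 0.0, -0.2]
finger_gap: 0.421
grip_force: 30.2
top pepper [(0.56, array([185. , 186.5]), array([0.55 , 0.184, 0.12 ]))]
top pad_a [(0.73, array([177.6, 328.1]), array([ 0.573, -0.163,  0.06 ])), (0.71, array([192.6, 273.9]), array([ 0.538, -0.025,  0.06 ])), (0.52, array([186.3, 196.3]), array([0.559, 0.172, 0.06 ])), (0.5, array([289.7, 229.4]), array([0.298, 0.089, 0.06 ]))]
side pepper [(0.64, array([149.1, 268.5]), array([0.563, 0.177, 0.12 ])), (0.39, array([280.8, 243.8]), array([ 0.319, -0.405,  0.12 ]))]
side pad_a [(0.63, array([191.7, 198.7]), array([0.307, 0.083, 0.06 ])), (0.52, array([218.6, 308.2]), array([ 0.578, -0.151,  0.06 ])), (0.46, array([165.8, 267.2]), array([0.557, 0.173, 0.06 ]))]
[0.55904305 0.18014319 0.1408571 ]
```

View pics/pl.png

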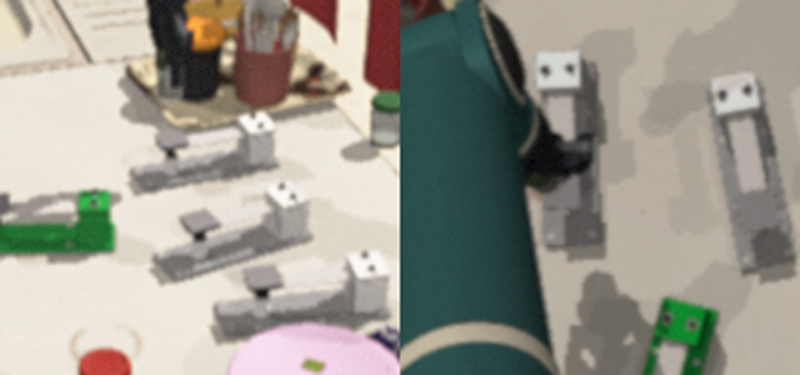

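```bash
python3 -m handwheel '[[0,0,0,0.35,-0.3,0,0.8],[0,0,0,0.35,-0.3,-1.5,0.8],[0,0,0,0.35,-0.3,-3,0.8],[0,0,0,0.35,-0.3,-4.2,0.8],[0,0,0,0.35,-0.3,-5,0.8],[0,0,0,0.35,-0.3,-5,0.8],[0,0,0,0.35,-0.3,-5,0.8],[0,0,0,0.35,-0.3,-5,0.8]]'; python3 -c "
from h import *
for c in('side','top'):
    im=r.read_camera(c);cv2.imwrite(f'pics/{c}2.png',im)
    for t,z in(('pepper',.068),('pad_a',.06)): print(c,t,[(np.round(d['centre'],1),at(c,d['centre'],z).round(4)) for d in r.tip_of(t,c)])
a=cv2.imread('pics/side2.png')[95:185,220:320];cv2.imwrite('pics/s2.png',cv2.resize(a,None,fx=6,fy=6,interpolation=cv2.INTER_CUBIC))
S=[(r.read_camera('wrist'),r.get_state()['ee_pos'])[1] for i in range(5)];print(np.mean(S,0))
"
```

```text
time_s: 18.35
ee_pos: [0.5633, 0.1766, 0.0913]
orientation: [0.0, -0.001, 1.0, 0.0]
force: [0.6, -0.6, -0.9]
finger_gap: 0.422
grip_force: 30.2
side pepper []
side pad_a [(array([221.8, 306.3]), array([ 0.567 , -0.1635,  0.06  ])), (array([195.9, 280.6]), array([ 0.5407, -0.0152,  0.06  ])), (array([164.3, 264.9]), array([0.5529, 0.1846, 0.06  ])), (array([191. , 197.6]), array([0.3048, 0.0881, 0.06  ])), (array([279.8, 243.5]), array([ 0.3349, -0.3394,  0.06  ])), (array([164.1, 288.7]), array([0.6301, 0.1619, 0.06  ]))]
top pepper []
top pad_a [(array([194.5, 276.7]), array([ 0.5327, -0.0318,  0.06  ])), (array([288.4, 229.4]), array([0.3009, 0.0887, 0.06  ])), (array([182.7, 195. ]), array([0.5681, 0.1755, 0.06  ])), (array([176.4, 326.4]), array([ 0.5765, -0.1589,  0.06  ]))]
[0.56292806 0.17640616 0.09093898]
```

View pics/s2.png

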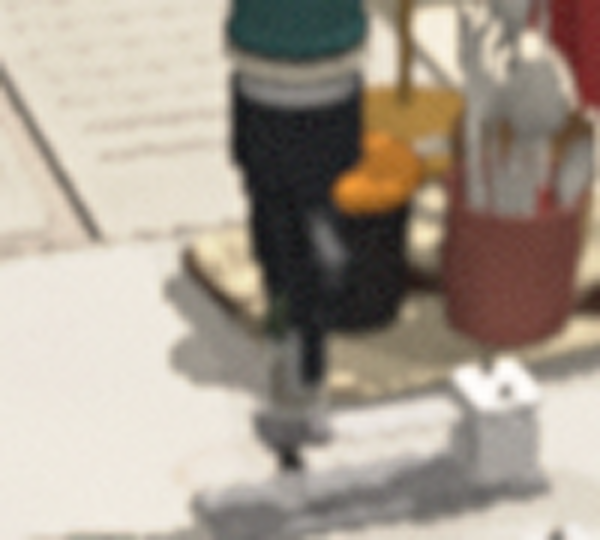

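```bash
python3 -m handwheel '[[0,0,0,-0.05,0.1,-0.4,0.8],[0,0,0,-0.05,0.1,-0.8,0.8],[0,0,0,-0.05,0.1,-1,0.8],[0,0,0,-0.05,0.1,-1.15,0.8],[0,0,0,-0.05,0.1,-1.15,0.8],[0,0,0,-0.05,0.1,-1.15,0.8],[0,0,0,-0.05,0.1,-1.15,0.8]]'; python3 -m handwheel '[[0,0,0,0,0,0,0.5],[0,0,0,0,0,0,0.45],[0,0,0,0,0,0,0.4],[0,0,0,0,0,0,0.3],[0,0,0,0,0,0,0],[0,0,0,0,0,0,0],[0,0,0,0,0,0,0],[0,0,0,0,0,0,0]]'
```

```text
time_s: 19.6
ee_pos: [0.5624, 0.1774, 0.0794]
orientation: [0.0, -0.001, 1.0, 0.0]
force: [0.3, 0.0, 0.3]
finger_gap: 0.425
grip_force: 30.2
time_s: 20.4
ee_pos: [0.5624, 0.1774, 0.0793]
orientation: [0.0, -0.001, 1.0, 0.0]
force: [-1.0, 0.7, 0.7]
finger_gap: 0.999
grip_force: 0.0
```

```bash
python3 -m handwheel '[[0,0,0,0,0,2,0],[0,0,0,0,0,5,0],[0,0,0,0,0,9,0],[0,0,0,0,0,13,0],[0,0,0,-4,0,14,0],[0,0,0,-8,0,14,0],[0,0,0,-8,0,14,0],[0,0,0,-8,0,14,0]]'; python3 look.py w6 pepper .057; python3 -c "
from h import *
for c in('side','top'):
    im=r.read_camera(c);cv2.imwrite(f'pics/{c}3.png',im)
    print(c,[(np.round(d['centre'],1),at(c,d['centre'],.057).round(4)) for d in r.tip_of('pepper',c)])
a=cv2.imread('pics/side3.png')[115:185,230:310];b=cv2.imread('pics/w6.png')[100:310,160:400]
cv2.imwrite('pics/f.png',np.hstack([cv2.resize(a,(400,350),interpolation=cv2.INTER_CUBIC),cv2.resize(b,(400,350))]))"
```

```text
time_s: 21.2
ee_pos: [0.4821, 0.1776, 0.2199]
orientation: [0.001, -0.001, 1.0, 0.0]
force: [0.4, 0.2, -0.1]
finger_gap: 1.0
grip_force: 0.0
21.2 [0.4821 0.1776 0.2199] [ 0.4439  0.208  -0.0889]
0.55 [273.5, 275.0] [0.5615 0.1746 0.057 ]
side [(array([163.9, 271.4]), array([0.5763, 0.1857, 0.057 ]))]
top [(array([183.9, 188.4]), array([0.566 , 0.1929, 0.057 ]))]
```

View pics/f.png

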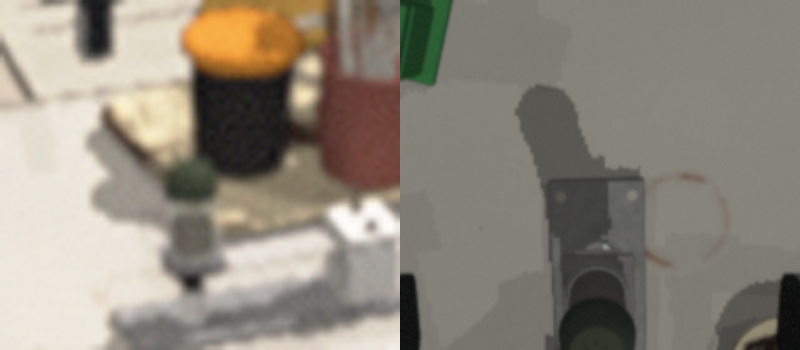

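```bash
python3 -c "
from h import *
im=cv2.cvtColor(cv2.imread('pics/w6.png'),cv2.COLOR_BGR2GRAY)
for c in (262,278,292): print(c,list(zip(range(244,300,2),im[244:300:2,c].tolist())))
print('row262',list(zip(range(246,312,2),im[262,246:312:2].tolist())))
for v in(250,254,258,262,266): print(v,at('wrist',(v,278),.057).round(4))
print(at('wrist',(262,254),.057),at('wrist',(262,302),.057))
r.read_camera('wrist')
for d in r.regions_of('pad_a','wrist')+r.regions_of('pepper','wrist'):
    ys,xs=np.nonzero(d['pixels']);print(d['conf'],ys.min(),ys.max(),xs.min(),xs.max())
"
```

```text
262 [(244, 66), (246, 68), (248, 64), (250, 64), (252, 59), (254, 60), (256, 60), (258, 60), (260, 61), (262, 59), (264, 60), (266, 60), (268, 65), (270, 77), (272, 69), (274, 61), (276, 55), (278, 51), (280, 46), (282, 45), (284, 36), (286, 25), (288, 26), (290, 30), (292, 27), (294, 30), (296, 31), (298, 33)]
278 [(244, 73), (246, 99), (248, 95), (250, 81), (252, 71), (254, 61), (256, 62), (258, 64), (260, 77), (262, 55), (264, 44), (266, 42), (268, 43), (270, 44), (272, 47), (274, 49), (276, 45), (278, 39), (280, 27), (282, 31), (284, 33), (286, 29), (288, 32), (290, 33), (292, 32), (294, 34), (296, 44), (298, 51)]
292 [(244, 101), (246, 104), (248, 99), (250, 85), (252, 71), (254, 87), (256, 81), (258, 60), (260, 56), (262, 62), (264, 65), (266, 73), (268, 77), (270, 54), (272, 46), (274, 43), (276, 44), (278, 47), (280, 46), (282, 42), (284, 26), (286, 31), (288, 30), (290, 29), (292, 32), (294, 32), (296, 36), (298, 35)]
row262 [(246, 119), (248, 117), (250, 108), (252, 84), (254, 90), (256, 73), (258, 61), (260, 61), (262, 59), (264, 58), (266, 62), (268, 69), (270, 75), (272, 72), (274, 59), (276, 54), (278, 55), (280, 58), (282, 64), (284, 74), (286, 76), (288, 69), (290, 64), (292, 62), (294, 80), (296, 88), (298, 87), (300, 87), (302, 97), (304, 95), (306, 94), (308, 120), (310, 124)]
250 [0.5374 0.1771 0.057 ]
254 [0.5413 0.1771 0.057 ]
258 [0.5452 0.1771 0.057 ]
262 [0.5492 0.1771 0.057 ]
266 [0.5531 0.1771 0.057 ]
[0.54914452 0.1551741  0.057     ] [0.54916224 0.19905864 0.057     ]
0.89 223 270 28 84
0.89 252 270 257 300
0.34 272 328 0 4
0.62 258 326 256 301
0.28 206 372 250 308
```

```bash
python3 -c "
from h import *
for f,c,(a,b,e,g) in(('w6','wrist',(230,420,230,330)),('top3','top',(165,205,170,215))):
    im=cv2.cvtColor(cv2.imread(f'pics/{f}.png'),cv2.COLOR_BGR2GRAY)[a:b,e:g]
    m=(im<(42 if c=='wrist' else 60)).astype(np.uint8)
    n,l,st,ce=cv2.connectedComponentsWithStats(m)
    for i in range(1,n):
        if st[i,4]>25: print(c,st[i]+[e,a,0,0,0],ce[i]+[e,a],at(c,(ce[i][1]+a,ce[i][0]+e),.113).round(4))
for v in(250,330): print(v,at('wrist',(v,278),.113))
print(r.camera_params('wrist')['position'])
im=cv2.cvtColor(cv2.imread('pics/w6.png'),cv2.COLOR_BGR2GRAY);print(im[276:420:4,278].tolist(),im[308,240:320:3].tolist())
"
```

```text
wrist [256 278  45  43 915] [276.64808743 292.93224044] [0.5499 0.1762 0.113 ]
wrist [ 230  368  100   52 5019] [279.55170353 394.37138872] [0.6433 0.1785 0.113 ]
top [170 174  39  31 738] [187.03794038 192.60433604] [0.5323 0.1842 0.113 ]
250 [0.51477515 0.17723372 0.113     ]
330 [0.58220913 0.17722718 0.113     ]
[0.41601935 0.17737555 0.36143141]
[45, 27, 33, 32, 32, 44, 50, 47, 52, 50, 49, 50, 53, 131, 135, 135, 134, 134, 131, 129, 129, 100, 81, 70, 64, 15, 16, 19, 20, 18, 19, 19, 20, 18, 18, 25] [116, 116, 109, 74, 72, 61, 28, 34, 50, 50, 49, 48, 50, 50, 49, 52, 51, 51, 44, 38, 61, 101, 94, 124, 122, 129, 129]
```

```bash
python3 -c "
from cell import r
print(r.sign_off())"
```

```text
the job is handed in; nothing more can be done
None
```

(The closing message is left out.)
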